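# Feel along the gilt rim of a pawned tray

### The job

Feel the gilt edge of the silver tray for dents: shut the gripper, point it straight down, set the fingertips lightly on top of the rim at the green sticker and run them along the gilt rim, round its corner, to the red sticker in one unbroken touch, then lift straight off. The tray lies on soft foam: press just enough for it to dip slightly all the way, never right down. Touch the tray nowhere else, and leave the watch, the ring, the loupe and the mandrel where they are.

Things in the scene. Friction and masses are not known exactly. Their poses are not given: they have to be found in the camera images.
- tray: Level silver tray, 188 x 140 mm, 14 mm high. Origin: centre of its underside, 40 mm above the counter untouched; x along the long sides, z up. Flat rim 12 mm wide, its top 54 mm above the counter, 10 mm above the tray's floor. The long rim at tray y = -64 mm and the short rim at x = +88 mm (centre lines) are gilt with black dots; the other two are plain silver.
- stand: Fixed black stand, 150 x 100 x 25 mm, under the tray, foam on top; origin on the counter, axes as the tray's. On it the tray moves only straight down, wherever it is pressed: it starts to sink at about 2 N, then 1 mm per further 0.4 N (about 2.5 mm at 3 N), is right down at 12 mm, and rises again when let go.
- mark0 (a point): Centre of the green sticker (14 mm square) on the gilt rim: the start of the trace; on the rim's top, on its centre line, at tray (-80, -64, 14) mm.
- mark1 (a point): Black dot 1 of 11 on the gilt rim, counted from green to red; on the rim's top, on its centre line, at tray (-56, -64, 14) mm.
- mark2 (a point): Black dot 2 of 11 on the gilt rim, counted from green to red; on the rim's top, on its centre line, at tray (-32, -64, 14) mm.
- mark3 (a point): Black dot 3 of 11 on the gilt rim, counted from green to red; on the rim's top, on its centre line, at tray (-8, -64, 14) mm.
- mark4 (a point): Black dot 4 of 11 on the gilt rim, counted from green to red; on the rim's top, on its centre line, at tray (16, -64, 14) mm.
- mark5 (a point): Black dot 5 of 11 on the gilt rim, counted from green to red; on the rim's top, on its centre line, at tray (40, -64, 14) mm.
- mark6 (a point): Black dot 6 of 11 on the gilt rim, counted from green to red; on the rim's top, on its centre line, at tray (64, -64, 14) mm.
- mark7 (a point): At the corner where the two gilt rims meet: black dot 7 of 11 on the gilt rim, counted from green to red; on the rim's top, on its centre line, at tray (88, -64, 14) mm.
- mark8 (a point): Black dot 8 of 11 on the gilt rim, counted from green to red; on the rim's top, on its centre line, at tray (88, -40, 14) mm.
- mark9 (a point): Black dot 9 of 11 on the gilt rim, counted from green to red; on the rim's top, on its centre line, at tray (88, -16, 14) mm.
- mark10 (a point): Black dot 10 of 11 on the gilt rim, counted from green to red; on the rim's top, on its centre line, at tray (88, 8, 14) mm.
- mark11 (a point): Black dot 11 of 11 on the gilt rim, counted from green to red; on the rim's top, on its centre line, at tray (88, 32, 14) mm.
- mark12 (a point): Centre of the red sticker (14 mm square) on the gilt rim: the end of the trace; on the rim's top, on its centre line, at tray (88, 56, 14) mm.
- watch: Silver pocket watch, 44 mm across, 11 mm thick, lying loose in the tray; origin at its underside. Not to be moved.
- signet: Gold signet ring, 23 mm across, 10 mm high, lying loose in the tray; origin at its underside. Not to be moved.
- loupe: Chrome jeweller's loupe, 34 mm across, 26 mm high, standing loose on the counter; origin under it. Not to be moved.
- mandrel: Black ring mandrel, a slim cone 192 mm high on a 64 mm foot, standing loose; origin under it. Not to be moved.
Not all that is in view belongs to the job. Leave any blue or purple look-alike of the stand alone.

How it is judged:
By the outcome, as a careful person would: the job done as asked, in the order asked, and still so for the second after the job is handed in, with the robot touching nothing.
It also fails if it takes over 45 s, if anything falls off the work surface, if the arm or the gripper's body presses on something with over 40 N, if the wrist force passes 120 N, or if a joint passes its speed limit or range.

### The arm

A 6-joint arm with a two-finger parallel gripper is mounted at the origin on the work surface. World frame = base frame: x ahead of the robot, y to its left, z up, the work surface at z = 0. Lengths are in mm, angles in rad, forces in N, time in s.
With the tool pointing down it reaches from about 375 to 900 mm from the base axis. Payload 3.1 kg.
Tool frame: the origin (TCP) lies between the finger pads, 19 mm behind the fingertips; this is the grasp point; z points along the fingers, y is the line along which they close (so a half turn about z gives the same grasp; the last joint's range is limited). The gripper opens to 85 mm and grips with 20 to 120 N. Pads are 22 mm wide; open, the fingers measure 114 mm over their backs; the gripper's body (76 mm by 85 mm) begins 54 mm behind the grasp point. The pads swing forward as they close: fully open they stand 13 mm farther back than shut.
Start: joints at [-1.375, 0.527, 1.433, -0, 1.181, -0.178], TCP at [228.243, -581.809, 250.01] pointing down, gripper open.
Joint ranges: [-3.08, 3.08], [-0.75, 2.2], [0.22, 2.44], [-1.43, 4.57], [0, 2.65], [-2.85, 2.85]. Speed limits (rad/s): [2.79, 2.79, 3.14, 3.14, 3.14, 3.14].

### API

Orientations are given as [roll, pitch, yaw] about the fixed x, y, z axes, in that order (R = Rz(yaw) Ry(pitch) Rx(roll)).
In Python, from cell import * gives the robot as it stands.
- The arm moves only by the tool drive_tool, never from a script. Its argument "commands" is a list that holds one entry, the list of rows, each a list of 5 numbers: the opening, from 0 (shut) to 1 (fully open), then the shift along the tool's x, y, z normalised to -1 to 1, where 1 is 0.02 m, then the turn about the tool's z normalised to -1 to 1, where 1 is 5 degrees. A call has exactly 8 rows; each row shifts and turns the commanded pose from where the row before left it, along the tool's axes as they then stand; what a row does not reach is not made up. A row lasts 1/12 s, in which the tool goes at most 41.7 mm and 7.16 degrees, less where a joint would pass 70% of its speed; a pose out of reach is approached as far as the arm can. A call with a number of a shift or a turn outside -1 to 1 is refused whole. A call with a gripper value outside its range is refused whole. The fingers move at their own pace and stop on an object; "grip_force" is the grip in N (left out, the last holds). Time passes only in rows, so rows that do not move let the fingers close, or fill a call up. It gives the time, the measured TCP pose, the force, the opening and the grip force at its end, in the units of the state.
- read_state(): the state, without advancing time (a new reading comes with each control period).
- snapshot(name): name is "side" or "top" or "wrist"; returns a dict with "pixels" (420x560x3 uint8, red, green, blue), "camera_matrix" (3x3 intrinsics, pixels), "xyz" and "attitude" of the camera in the world. Camera axes: x right, y down, z forward; pixel columns grow to the right and rows downward; lengths in mm; the calibration is good to about 2 mm. The wrist camera is an equidistant fisheye: a pixel r from the principal point sees the ray r / f radians off the axis. A picture is of the moment at which its call begins. There is no depth.
- sign_off(): hands the job in; it is judged then, once.
The state is a dict: "clock": time; "q": joint angles; "joint_vel": joint speeds; "joint_torque": joint torques, N m; "tool_pos": TCP position; "tcp_rot": TCP orientation; "contact_force": force on the tool from outside, world axes, zero at the start; "moment": the same for the moment, N m; "opening": opening from 0.0 (shut) to 1.0 (fully open); "grip_force": force on a finger pad.
Only numpy, scipy, OpenCV 4.12 (cv2) and the standard library are available. Lean on these libraries where they do the work, as an engineer would, in place of code of your own. Each camera call takes 0.05 s, during which the arm holds its last target. There are 200 camera calls.

## Working session

There is one attempt and no reset: what is moved stays moved. The work goes in short steps, Python scripts to look and compute and a tool call to move; the robot and the scene stay as the last step left them, time stands still between calls to the robot, and variables do not carry over. Pictures are saved under pics/ and viewed, at most 10 in all, crops included, and the job is handed in when it is done.

Besides the shell and the picture viewer there is one more tool, called after ">>>" by a JSON object that holds its "fn" and its "kwargs". drive_tool: Moves the arm, as the interface text tells. Scaled input: -1 to 1 covers 0.02 m each way for a shift and 5 degrees each way for a turn. Its arguments: {"type":"object","properties":{"commands":{"type":"array","items":{"type":"array","items":{"type":"array","items":{"type":"number","minimum":-1,"maximum":1}}}},"grip_force":{"type":"number"}},"required":["commands"]}

```bash
ls; mkdir -p pics; python3 - <<'E'
from cell import *
import cv2,pickle
s=read_state();print(s)
d={}
for n in("side","top","wrist"):
    p=snapshot(n);d[n]=p;cv2.imwrite(f"pics/{n}0.png",p["pixels"][:,:,::-1]);print(n,p["camera_matrix"],p["xyz"],p["attitude"])
pickle.dump(d,open("d0.pkl","wb"))
E
```

```text
pics
{'clock': 0.0, 'q': array([-1.37552699e+00,  5.28463766e-01,  1.43391736e+00, -4.12611786e-05,
        1.18142621e+00, -1.78498801e-01]), 'joint_vel': array([-7.27958170e-04, -6.97570190e-04, -3.94254435e-04,  6.76091637e-04,
       -1.27703993e-03,  5.63395401e-05]), 'joint_torque': array([ 8.51976420e-04, -4.42348909e+01, -1.78023040e+01,  3.19934065e-05,
        8.36630148e-03,  5.92962948e-06]), 'tool_pos': array([ 228.08519185, -581.15088841,  249.03027957]), 'tcp_rot': array([-3.13940638e+00, -3.55690752e-04,  3.73783451e-01]), 'contact_force': array([-0.12790292, -0.8034337 , -0.83836845]), 'moment': array([ 0.03944381, -0.04280325, -0.00447744]), 'grip_force': 0.0, 'opening': 0.9991446480274562}
side [[417.0437662    0.         286.25024636]
 [  0.         417.0437662  205.7306425 ]
 [  0.           0.           1.        ]] [271.18871179 609.34628076 703.02165956] [-2.35470496  0.01157947 -2.74042052]
top [[476.12552068   0.         284.34788056]
 [  0.         476.12552068 208.97666083]
 [  0.           0.           1.        ]] [ 455.45084076    2.77056086 1059.12347747] [-3.08075918  0.00338717 -1.54650231]
wrist [[325.1922621    0.         281.18777594]
 [  0.         325.1922621  212.69434249]
 [  0.           0.           1.        ]] [ 307.44256813 -551.79110449  373.76385882] [ 2.80729133e+00  2.00412932e-03 -1.19764137e+00]
```

View pics/top0.png

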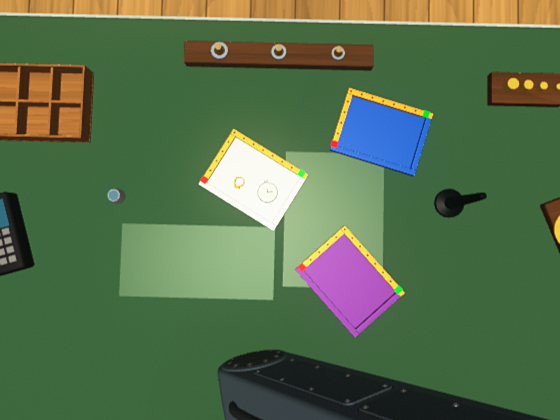

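View pics/side0.png

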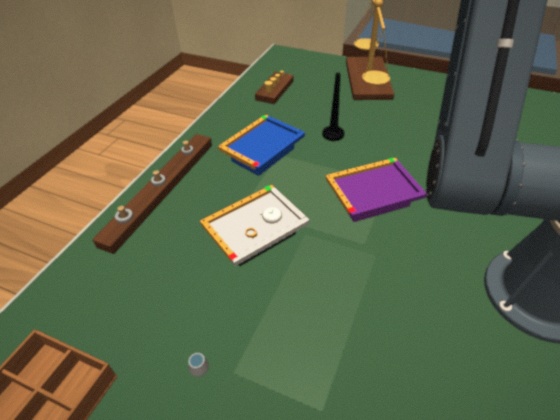

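The top view shows three trays: silver at (253,180), blue at (382,130) and purple at (350,282). The silver one, which holds the watch (268,191) and the ring (239,182), fits the description. Its green sticker is at (303,174), its gilt corner at (234,134) and its red sticker at (204,180). In the side view its green is at (268,189), corner at (205,222) and red at (235,255). Next is an enlarged crop to confirm this, plus a pose fit.

```bash
cat > h.py <<'E'
import numpy as np,cv2
from scipy.spatial.transform import Rotation as R
from scipy.optimize import least_squares
M=np.array([[-80+24*i,-64,14] for i in range(8)]+[[88,-40+24*i,14] for i in range(5)],float)
def world(p,T): return T@R.from_euler('z',p[3]).as_matrix().T+p[:3]
def proj(s,P,fish=False):
    A=R.from_euler('xyz',s["attitude"]).as_matrix();c=(P-s["xyz"])@A;K=s["camera_matrix"]
    if fish:
        r=np.hypot(c[:,0],c[:,1]);th=np.arctan2(r,c[:,2]);u=c[:,:2]/r[:,None]*th[:,None]
    else: u=c[:,:2]/c[:,2:]
    return u*[K[0,0],K[1,1]]+K[:2,2]
def blobs(s,box):
    x0,y0,x1,y1=box;hsv=cv2.cvtColor(s["pixels"],cv2.COLOR_RGB2HSV)[y0:y1,x0:x1]
    o={}
    for n,lo,hi in(("g",(50,150,130),(75,255,255)),("r",(0,190,100),(8,255,255)),("r2",(172,190,100),(180,255,255))):
        m=cv2.inRange(hsv,lo,hi);k,_,st,ce=cv2.connectedComponentsWithStats(m)
        o[n]=[(int(st[i,4]),(ce[i]+[x0,y0]).round(2)) for i in range(1,k) if st[i,4]>8]
    return o
E
python3 - <<'E'
from h import *
import pickle
d=pickle.load(open("d0.pkl","rb"))
B={"top":(190,120,320,240),"side":(190,175,320,270)}
obs={}
for n in B:
    o=blobs(d[n],B[n]);print(n,o);obs[n]=o
    x0,y0,x1,y1=B[n]
ob={}
for n in B:
    g=max(obs[n]["g"],key=lambda a:a[0])[1];r=max(obs[n]["r"]+obs[n]["r2"],key=lambda a:a[0])[1];ob[n]=np.array([g,r])
f=lambda p:np.concatenate([(proj(d[n],world(p,M[[0,12]]))-ob[n]).ravel() for n in B])
best=min((least_squares(f,[500,0,40,y]) for y in np.arange(-3,3,1.)),key=lambda s:s.cost)
p=best.x;print(p,best.fun.round(2));print(world(p,M).round(1)[[0,7,12]])
ims=[]
for n in B:
    x0,y0,x1,y1=B[n];im=cv2.resize(d[n]["pixels"][y0:y1,x0:x1],None,fx=4,fy=4,interpolation=cv2.INTER_CUBIC)[:,:,::-1].copy()
    if n=="side": im=im[:380]
    for u in (proj(d[n],world(p,M))-[x0,y0]+.5)*4: cv2.circle(im,tuple(int(v) for v in u),5,(255,0,255),1)
    ims.append(cv2.resize(im,(390,360 if n=="top" else 285)))
ims[1]=cv2.copyMakeBorder(ims[1],0,75,0,0,0)
cv2.imwrite("pics/crop.png",np.hstack(ims));pickle.dump(p,open("p.pkl","wb"))
E
```

```text
top {'g': [(32, array([301.06, 172.94]))], 'r': [(30, array([203.83, 179.2 ]))], 'r2': []}
side {'g': [(21, array([267.38, 187.76]))], 'r': [(25, array([231.4 , 255.96]))], 'r2': []}
[580.69813192  76.42684932  38.47645538   1.03598382] [-0.46 -0.32 -0.08 -0.65  0.32  0.41  0.75 -0.37]
[[595.  -25.   52.5]
 [680.6 119.5  52.5]
 [577.4 180.7  52.5]]
```

View pics/crop.png

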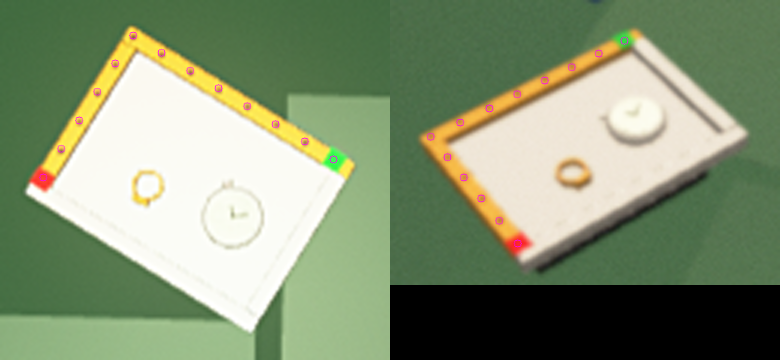

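The crop confirms it: the magenta model marks fall on all 11 dots and both stickers of the silver tray in both views, and the watch and ring lie inside it, well clear of the gilt rims. Next I shut the gripper and turn the tool x-axis along the tray x-axis.

>>> {"fn": "drive_tool", "kwargs": {"commands": [[[0, 0, 0, 0, -0.95], [0, 0, 0, 0, -0.95], [0, 0, 0, 0, -0.95], [0, 0, 0, 0, -0.95], [0, 0, 0, 0, -0.95], [0, 0, 0, 0, -0.95], [0, 0, 0, 0, -0.95], [0, 0, 0, 0, -0.95]]], "grip_force": 20}}

```text
clock: 0.82
tool_pos: [228.2, -581.5, 249.6]
tcp_rot: [-3.141, -0.001, 1.041]
contact_force: [0.1, 0.9, 0.2]
opening: -0.0
grip_force: 0.0
```

```bash
python3 - <<'E'
from h import *
import pickle
d=pickle.load(open("d0.pkl","rb"))
for n,px in(("mandrel foot",(449,203)),("loupe",(115,195))):
    s=d["top"];f=lambda q:(proj(s,np.array([[q[0],q[1],0]]))-px).ravel()
    print(n,least_squares(f,[500,0]).x)
E
```

```text
mandrel foot [ 542.02406351 -358.44105707]
loupe [542.0279948 387.1187409]
```

>>> {"fn": "drive_tool", "kwargs": {"commands": [[[0, 0.6, 0, 0, 0], [0, 1, 0, 0, 0], [0, 1, 0, 0, 0], [0, 1, 0, 0, 0], [0, 1, 0, 0, 0], [0, 1, 0, 0, 0], [0, 1, 0, 0, 0], [0, 1, 0, 0, 0]]]}}

```text
clock: 1.48
tool_pos: [306.1, -448.9, 249.8]
tcp_rot: [-3.141, -0.001, 1.035]
contact_force: [-0.2, -0.8, 0.5]
opening: -0.003
grip_force: 0.0
```

>>> {"fn": "drive_tool", "kwargs": {"commands": [[[0, 1, 0, 0, 0], [0, 1, 0, 0, 0], [0, 1, 0, 0, 0], [0, 1, 0, 0, 0], [0, 1, 0, 0, 0], [0, 1, 0, 0, 0], [0, 1, 0, 0, 0], [0, 1, 0, 0, 0]]]}}

```text
clock: 2.15
tool_pos: [387.2, -311.2, 249.9]
tcp_rot: [-3.141, -0.001, 1.035]
contact_force: [0.7, -0.6, -0.0]
opening: 0.004
grip_force: 0.0
```

>>> {"fn": "drive_tool", "kwargs": {"commands": [[[0, 1, 0.2, 0, 0], [0, 1, 0.2, 0, 0], [0, 1, 0.2, 0, 0], [0, 1, 0.2, 0, 0], [0, 1, 0.2, 0, 0], [0, 1, 0.2, 0, 0], [0, 1, 0.2, 0, 0], [0, 1, 0.2, 0, 0]]]}}

```text
clock: 2.82
tool_pos: [496.0, -189.8, 249.9]
tcp_rot: [-3.141, -0.0, 1.035]
contact_force: [-0.1, 0.6, -0.5]
opening: -0.002
grip_force: 0.0
```

>>> {"fn": "drive_tool", "kwargs": {"commands": [[[0, 1, 0, 0.5, 0], [0, 1, 0, 0.5, 0], [0, 1, 0, 0.5, 0], [0, 1, 0, 0.5, 0], [0, 1, 0, 0.5, 0], [0, 0.5, 0, 0.5, 0], [0, 0, 0, 0, 0], [0, 0, 0, 0, 0]]]}}

```text
clock: 3.48
tool_pos: [551.1, -96.4, 189.4]
tcp_rot: [-3.14, 0.001, 1.038]
contact_force: [-0.8, 0.1, 0.5]
opening: 0.001
grip_force: 0.0
```

```bash
python3 - <<'E'
from cell import *
from h import *
import pickle
p=pickle.load(open("p.pkl","rb"))
s=snapshot("wrist");pickle.dump(s,open("w1.pkl","wb"))
st=read_state();print(st["tool_pos"],st["tcp_rot"],st["contact_force"],s["xyz"])
print(blobs(s,(0,0,560,420)));u=proj(s,world(p,M),True);print(u.round(1))
im=s["pixels"][:,:,::-1].copy();im=cv2.resize(im,(784,588))
for a in u: cv2.circle(im,tuple(int(v*1.4) for v in a+.5),6,(255,0,255),1)
cv2.imwrite("pics/w1.png",im)
E
```

```text
[551.46256126 -97.23464274 189.98955266] [-3.14106295e+00  5.66291172e-04  1.03677848e+00] [0.23431379 0.05103847 0.35026019] [594.81297681 -24.71221566 313.93291899]
{'g': [(287, array([282.06, 105.  ])), (90, array([507.49, 272.43]))], 'r': [(218, array([392.98, 139.71])), (136, array([107.06, 228.38]))], 'r2': [(35, array([389.34, 144.4 ])), (30, array([103.53, 228.83]))]}
[[282.2 103.8]
 [282.3  74.1]
 [282.3  44.8]
 [282.3  16.4]
 [282.3 -10.6]
 [282.4 -36.1]
 [282.4 -59.9]
 [282.4 -82. ]
 [253.5 -81.3]
 [225.  -79.5]
 [197.3 -76.4]
 [170.6 -72.2]
 [145.1 -67.1]]
```

View pics/w1.png

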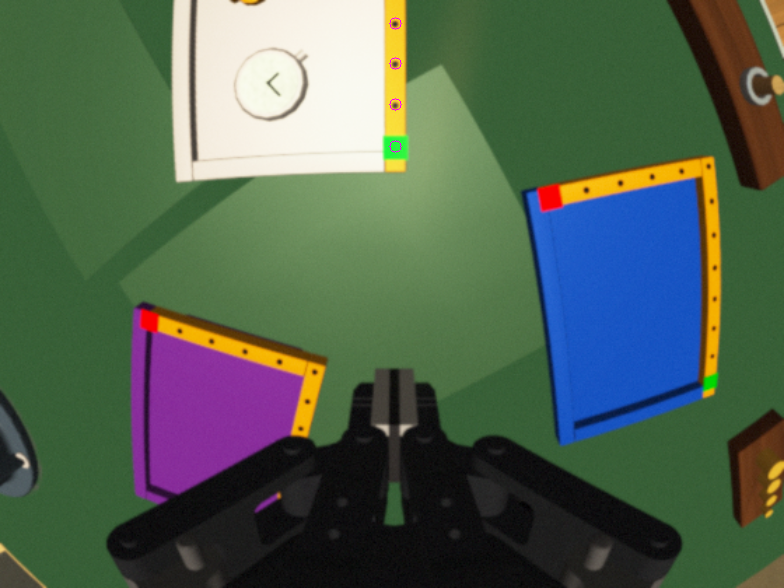

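The wrist view shows the green sticker at (282,105) in original pixels, with the model marks on the dots to about 1 px. The look-alike trays are blue on the right and purple on the left, and the shut fingers are at the bottom centre. Now I move above the green sticker and measure again from there.

>>> {"fn": "drive_tool", "kwargs": {"commands": [[[0, 0.6, 0, 0.25, 0], [0, 0.6, 0, 0.25, 0], [0, 0.6, 0, 0.25, 0], [0, 0.6, 0, 0.25, 0], [0, 0.6, 0, 0.25, 0], [0, 0.6, 0.04, 0.25, 0], [0, 0.6, 0, 0.25, 0], [0, 0, 0, 0, 0]]]}}

```text
clock: 4.2
tool_pos: [596.0, -22.7, 153.7]
tcp_rot: [-3.14, -0.0, 1.039]
contact_force: [-0.5, -0.3, 0.1]
opening: -0.004
grip_force: 0.0
```

```bash
cat > m.py <<'E'
from cell import *
from h import *
import pickle
d=pickle.load(open("d0.pkl","rb"));w1=pickle.load(open("w1.pkl","rb"));p0=pickle.load(open("p.pkl","rb"))
s=snapshot("wrist");st=read_state();print(st["tool_pos"],st["tcp_rot"],st["contact_force"])
g=cv2.cvtColor(s["pixels"],cv2.COLOR_RGB2GRAY).astype(float)
u=proj(s,world(p0,M),True);ob={}
B=blobs(s,(0,0,560,420))
for i in range(13):
    if not(12<u[i,0]<548 and 12<u[i,1]<408): continue
    if i in(0,12):
        c=[b for k in(("g",)if i==0 else("r",)) for b in B[k] if np.hypot(*(b[1]-u[i]))<15]
        if c: ob[i]=max(c,key=lambda a:a[0])[1]
    else:
        x,y=(u[i]+.5).astype(int);w=g[y-6:y+7,x-6:x+7];m=np.clip(np.median(w)-40-w,0,None)*(np.hypot(*np.mgrid[-6:7,-6:7])<6)
        if m.sum()>50: ob[i]=np.array([x-6+(m.sum(0)*np.arange(13)).sum()/m.sum(),y-6+(m.sum(1)*np.arange(13)).sum()/m.sum()])
k=sorted(ob);O=np.array([ob[i] for i in k]);print(k,(O-u[k]).round(1).tolist())
f=lambda p:np.r_[(proj(s,world(p,M[k]),True)-O).ravel(),proj(w1,world(p,M[:1]),True)[0]-[282.06,105.0]]
q=least_squares(lambda p:np.r_[f(p),(p[2]-40)/1.],p0,loss="soft_l1");p=q.x;print(p,f(p).round(1))
W=world(p,M);print(W[[0,7,12]].round(1));pickle.dump(p,open("p2.pkl","wb"))
e=(W[0]-st["tool_pos"]);t=st["tcp_rot"][2];print("to green tool x,y",e[0]*np.cos(t)+e[1]*np.sin(t),e[0]*np.sin(t)-e[1]*np.cos(t),"tip z over rim",-e[2]-19)
im=cv2.resize(s["pixels"][:,:,::-1],(784,588))
for a in proj(s,W,True): cv2.circle(im,tuple(int(v*1.4) for v in a+.5),6,(255,0,255),1)
cv2.imwrite("pics/w2.png",im)
E
python3 m.py
```

```text
[595.49502991 -23.6844573  154.11303029] [-3.14036048e+00  4.54026168e-04  1.03933123e+00] [ 0.03050697 -0.06497194 -0.12234464]
[0, 1, 2, 3, 4, 5, 6] [[-0.5, 2.7], [-0.9, 2.4], [-1.0, 2.1], [-1.3, 1.8], [-1.4, 1.5], [-1.6, 1.0], [-1.7, 0.6]]
[579.23145327  75.5693262   40.40438323   1.04179434] [-0.  -0.4  0.2 -0.2  0.1 -0.1  0.1 -0.   0.   0.  -0.   0.1 -0.1  0.3
 -0.3  0.2]
[[594.1 -25.8  54.4]
 [678.9 119.2  54.4]
 [575.3 179.8  54.4]]
to green tool x,y -2.5211871688154224 -0.12492297180278933 tip z over rim 80.7086470637295
```

View pics/w2.png

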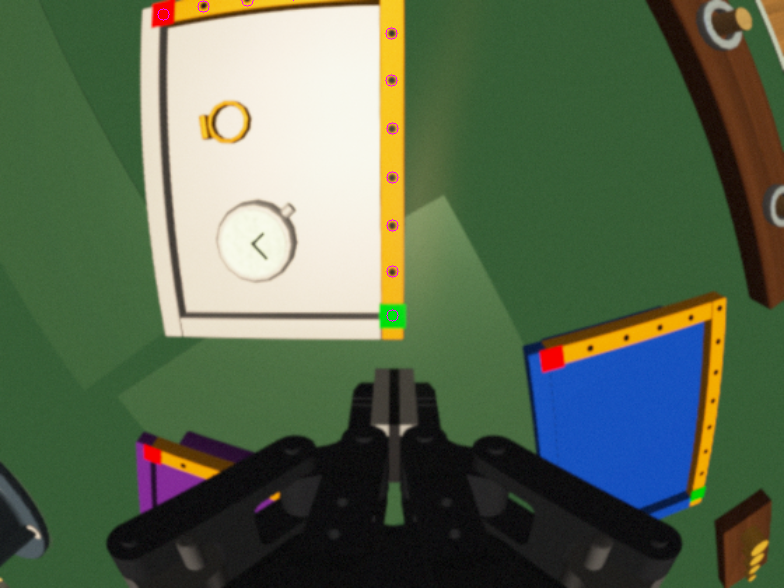

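The wrist view shows the model on all visible dots, with green at (280,226) and red at (116,10) in original pixels. The rim is free of obstacles. I descend to about 16 mm above it.

>>> {"fn": "drive_tool", "kwargs": {"commands": [[[0, -0.12, 0, 0.5, 0], [0, 0, 0, 0.5, 0], [0, 0, 0, 0.5, 0], [0, 0, 0, 0.5, 0], [0, 0, 0, 0.5, 0], [0, 0, 0, 0.4, 0], [0, 0, 0, 0.3, 0], [0, 0, 0, 0, 0]]]}}

```text
clock: 4.92
tool_pos: [593.1, -27.1, 89.3]
tcp_rot: [-3.139, 0.001, 1.037]
contact_force: [0.3, -0.5, 0.1]
opening: -0.002
grip_force: 0.0
```

```bash
sed -i 's/w2.png/w3.png/; s/p.pkl","rb/p2.pkl","rb/' m.py; python3 m.py; python3 - <<'E'
import cv2
im=cv2.imread("pics/w3.png");cv2.imwrite("pics/w3c.png",cv2.resize(im[200:450,250:550],None,fx=2,fy=2,interpolation=3))
E
```

```text
[593.61528683 -27.1876523   90.08878661] [-3.13992156e+00  5.26985261e-04  1.03687756e+00] [ 0.12996703 -0.16465949  0.00806686]
[0, 1, 2, 3, 4, 5] [[0.2, -3.3], [-0.2, -0.1], [-0.1, -0.3], [-0.0, -0.5], [0.1, -0.7], [0.3, -0.9]]
[579.44238951  75.84236688  40.00817237   1.0415765 ] [-0.2  2.5  0.2 -0.7  0.2 -0.5  0.1 -0.2 -0.   0.1 -0.2  0.4 -0.3 -0.2]
[[594.3 -25.5  54. ]
 [679.1 119.5  54. ]
 [575.5 180.1  54. ]]
to green tool x,y 1.779114035239021 -0.2581656929458809 tip z over rim 17.080614238253524
```

View pics/w3c.png

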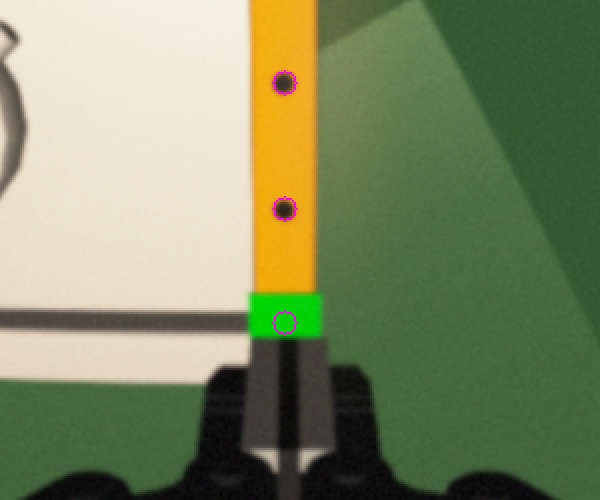

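The tips sit centred across the rim; the only offset is about 1.8 mm short of the green centre along the rim. I apply that correction and set down gently.

>>> {"fn": "drive_tool", "kwargs": {"commands": [[[0, 0.09, -0.01, 0.1, -0.05], [0, 0, 0, 0.2, 0], [0, 0, 0, 0.2, 0], [0, 0, 0, 0.2, 0], [0, 0, 0, 0.05, 0], [0, 0, 0, 0.05, 0], [0, 0, 0, 0.05, 0], [0, 0, 0, 0.05, 0]]]}}

```text
clock: 5.63
tool_pos: [595.0, -25.6, 73.0]
tcp_rot: [3.141, -0.0, 1.041]
contact_force: [0.3, -0.5, -0.1]
opening: 0.004
grip_force: 0.0
```

```bash
cat > s.py <<'E'
from cell import *
from h import *
import pickle
p=pickle.load(open("p2.pkl","rb"));n=[]
for i in range(4):
    st=read_state();n.append(np.r_[st["tool_pos"],st["contact_force"],st["tcp_rot"][2]])
    if len(__import__("sys").argv)>1: snapshot("top")
n=np.array(n);a=n.mean(0);c=(a[:3]-p[:3])@R.from_euler('z',p[3]).as_matrix()
print(st["clock"],"tray xyz of tip",(c-[0,0,19]).round(2),"F",a[3:6].round(2),"yaw",a[6]-p[3],"z",n[:,2].round(2),"Fz",n[:,5].round(2))
E
python3 s.py 1
```

```text
5.7833 tray xyz of tip [-79.75 -64.52  13.95] F [0.19 0.4  0.22] yaw -0.00022086272887800185 z [73.01 72.85 72.95 73.02] Fz [-0.15  0.79 -0.27  0.5 ]
```

>>> {"fn": "drive_tool", "kwargs": {"commands": [[[0, 0, 0, 0.03, 0], [0, 0, 0, 0.03, 0], [0, 0, 0, 0.03, 0], [0, 0, 0, 0.03, 0], [0, 0, 0, 0.03, 0], [0, 0, 0, 0.02, 0], [0, 0, 0, 0.02, 0], [0, 0, 0, 0, 0]]]}}

```text
clock: 6.5
tool_pos: [595.0, -25.6, 69.3]
tcp_rot: [3.141, -0.0, 1.041]
contact_force: [-0.5, 0.1, 2.8]
opening: -0.001
grip_force: 1.8
```

```bash
python3 s.py 1
```

```text
6.65 tray xyz of tip [-79.71 -64.65  10.3 ] F [0.05 0.08 3.1 ] yaw -0.00019220482989168453 z [69.28 69.31 69.32 69.3 ] Fz [2.84 3.15 2.96 3.44]
```

The tips are on the green sticker at about 3 N with a dip of about 3 mm. The trace starts here.

>>> {"fn": "drive_tool", "kwargs": {"commands": [[[0, 0.05, -0.01, 0.01, 0], [0, 0.1, -0.01, 0.01, 0], [0, 0.15, -0.01, 0, 0], [0, 0.15, 0, 0, 0], [0, 0.15, 0, 0, 0], [0, 0.15, 0, 0, 0], [0, 0.15, 0, 0, 0], [0, 0.1, 0, 0, 0]]]}}

```text
clock: 7.37
tool_pos: [604.5, -7.5, 68.8]
tcp_rot: [-3.141, 0.0, 1.042]
contact_force: [-2.4, -2.4, 3.7]
opening: 0.003
grip_force: 1.9
```

```bash
python3 s.py 1
```

```text
7.5167 tray xyz of tip [-59.08 -63.78   9.79] F [-1.22 -1.02  3.63] yaw 2.822506499433608e-05 z [68.77 68.79 68.79 68.83] Fz [3.7  3.28 3.71 3.85]
```

>>> {"fn": "drive_tool", "kwargs": {"commands": [[[0, 0.15, 0, 0, 0], [0, 0.15, 0, 0, 0], [0, 0.15, 0, 0, 0], [0, 0.15, 0, 0, 0], [0, 0.15, 0, 0, 0], [0, 0.15, 0, 0, 0], [0, 0.15, 0, 0, 0], [0, 0.15, 0, 0, 0]]]}}

```text
clock: 8.23
tool_pos: [616.7, 13.0, 68.8]
tcp_rot: [3.142, 0.0, 1.041]
contact_force: [-1.8, -2.3, 4.3]
opening: -0.004
grip_force: 1.9
```

>>> {"fn": "drive_tool", "kwargs": {"commands": [[[0, 0.15, 0, 0, 0], [0, 0.15, 0, 0, 0], [0, 0.15, 0, 0, 0], [0, 0.15, 0, 0, 0], [0, 0.15, 0, 0, 0], [0, 0.15, 0, 0, 0], [0, 0.15, 0, 0, 0], [0, 0.15, 0, 0, 0]]]}}

```text
clock: 8.9
tool_pos: [628.8, 33.7, 68.8]
tcp_rot: [-3.142, 0.0, 1.041]
contact_force: [-2.4, -2.0, 2.8]
opening: 0.001
grip_force: 1.9
```

```bash
python3 s.py 1
```

```text
9.05 tray xyz of tip [-11.05 -63.89   9.83] F [-0.83 -1.07  3.24] yaw -0.00015647890775949413 z [68.81 68.83 68.85 68.85] Fz [2.84 3.71 2.84 3.55]
```

Tracking is right on the centre line with a steady dip, so I continue to the corner, 99 mm away.

>>> {"fn": "drive_tool", "kwargs": {"commands": [[[0, 0.15, 0, 0, 0], [0, 0.15, 0, 0, 0], [0, 0.15, 0, 0, 0], [0, 0.15, 0, 0, 0], [0, 0.15, 0, 0, 0], [0, 0.15, 0, 0, 0], [0, 0.15, 0, 0, 0], [0, 0.15, 0, 0, 0]]]}}

```text
clock: 9.77
tool_pos: [640.9, 54.4, 68.8]
tcp_rot: [-3.142, 0.0, 1.041]
contact_force: [-1.4, -3.4, 3.9]
opening: 0.002
grip_force: 1.9
```

>>> {"fn": "drive_tool", "kwargs": {"commands": [[[0, 0.15, 0, 0, 0], [0, 0.15, 0, 0, 0], [0, 0.15, 0, 0, 0], [0, 0.15, 0, 0, 0], [0, 0.15, 0, 0, 0], [0, 0.15, 0, 0, 0], [0, 0.15, 0, 0, 0], [0, 0.15, 0, 0, 0]]]}}

```text
clock: 10.43
tool_pos: [653.1, 75.1, 68.8]
tcp_rot: [-3.142, 0.0, 1.041]
contact_force: [-0.7, -2.3, 3.6]
opening: 0.002
grip_force: 1.9
```

>>> {"fn": "drive_tool", "kwargs": {"commands": [[[0, 0.15, 0, 0, 0], [0, 0.15, 0, 0, 0], [0, 0.15, 0, 0, 0], [0, 0.15, 0, 0, 0], [0, 0.15, 0, 0, 0], [0, 0.15, 0, 0, 0], [0, 0.15, 0, 0, 0], [0, 0.15, 0, 0, 0]]]}}

```text
clock: 11.1
tool_pos: [665.2, 95.9, 68.8]
tcp_rot: [3.142, -0.0, 1.041]
contact_force: [-0.9, -2.9, 3.7]
opening: 0.001
grip_force: 1.9
```

```bash
python3 - <<'E'
from cell import *
import cv2
s=snapshot("wrist");cv2.imwrite("pics/w4.png",cv2.resize(s["pixels"][120:320,160:400,::-1],(720,600),interpolation=3))
E
python3 s.py 1
```

```text
11.3 tray xyz of tip [ 61.14 -63.93   9.87] F [-0.22  0.42  3.61] yaw -0.00018436959905887562 z [68.84 68.86 68.89 68.93] Fz [3.78 3.77 3.22 3.66]
```

View pics/w4.png

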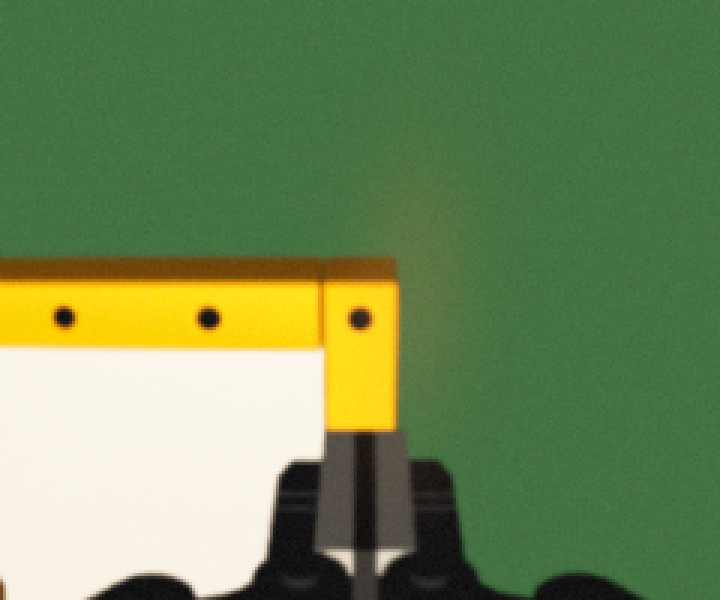

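The picture shows the fingers centred on the rim, to within about 0.5 mm, with the corner dot at (360,319) in the crop. I go 27 mm on to the corner and then round it: tray +y is tool -y.

>>> {"fn": "drive_tool", "kwargs": {"commands": [[[0, 0.17, 0, 0, 0], [0, 0.17, 0, 0, 0], [0, 0.17, 0, 0, 0], [0, 0.17, 0, 0, 0], [0, 0.17, 0, 0, 0], [0, 0.17, 0, 0, 0], [0, 0.17, 0, 0, 0], [0, 0.17, 0, 0, 0]]]}}

```text
clock: 12.02
tool_pos: [678.9, 119.4, 68.8]
tcp_rot: [-3.142, 0.0, 1.041]
contact_force: [-0.6, -1.7, 3.8]
opening: 0.003
grip_force: 1.9
```

```bash
python3 - <<'E'
from cell import *
from h import *
import pickle
p=pickle.load(open("p2.pkl","rb"))
s=snapshot("side");q=snapshot("wrist")
u=proj(s,world(p,M[7:8]))[0];x,y=int(u[0]),int(u[1])
a=cv2.resize(s["pixels"][y-40:y+40,x-30:x+30,::-1],(390,520),interpolation=3)
b=cv2.resize(q["pixels"][200:320,220:310,::-1],(390,520),interpolation=3)
cv2.imwrite("pics/c5.png",np.hstack([a,b]));print(u)
E
python3 s.py 1
```

```text
[203.61291059 219.85825504]
12.2667 tray xyz of tip [ 88.48 -63.94   9.94] F [-0.51  0.15  3.93] yaw -0.00027957093798103294 z [68.89 68.9  68.97 69.  ] Fz [3.31 4.54 3.63 4.24]
```

View pics/c5.png

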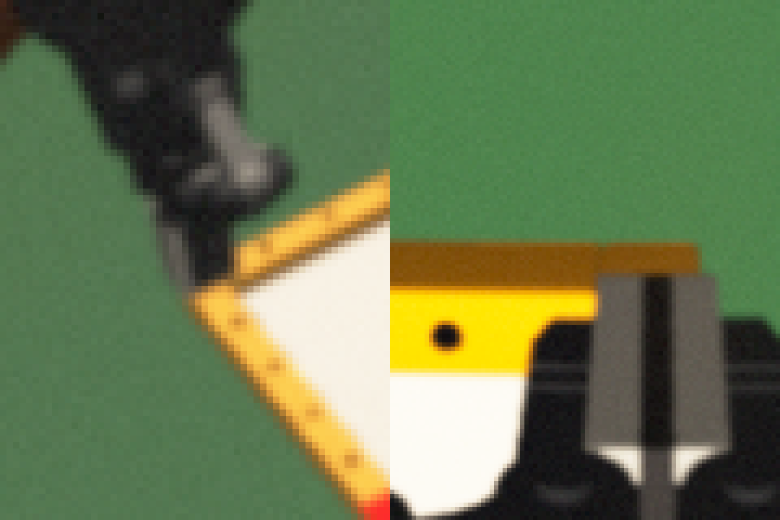

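The tip's front face overhangs the outer edge by about 2 mm. That matches a tip centred on the corner dot within about 1 mm, as computed. I go round along the short rim, -y in tool axes.

>>> {"fn": "drive_tool", "kwargs": {"commands": [[[0, 0, -0.15, 0, 0], [0, 0, -0.15, 0, 0], [0, 0, -0.15, 0, 0], [0, 0, -0.15, 0, 0], [0, 0, -0.15, 0, 0], [0, 0, -0.15, 0, 0], [0, 0, -0.15, 0, 0], [0, 0, -0.15, 0, 0]]]}}

```text
clock: 12.98
tool_pos: [657.9, 131.2, 68.9]
tcp_rot: [3.141, -0.0, 1.041]
contact_force: [3.2, -1.1, 3.9]
opening: -0.004
grip_force: 1.9
```

>>> {"fn": "drive_tool", "kwargs": {"commands": [[[0, 0, -0.15, 0, 0], [0, 0, -0.15, 0, 0], [0, 0, -0.15, 0, 0], [0, 0, -0.15, 0, 0], [0, 0, -0.15, 0, 0], [0, 0, -0.15, 0, 0], [0, 0, -0.15, 0, 0], [0, 0, -0.15, 0, 0]]]}}

```text
clock: 13.65
tool_pos: [637.1, 143.4, 68.8]
tcp_rot: [-3.142, 0.0, 1.041]
contact_force: [2.1, -1.5, 3.8]
opening: -0.001
grip_force: 1.9
```

```bash
python3 - <<'E'
from cell import *
import cv2
q=snapshot("wrist")
cv2.imwrite("pics/c6.png",cv2.resize(q["pixels"][200:320,180:340,::-1],(800,600),interpolation=3))
E
python3 s.py 1
```

```text
13.85 tray xyz of tip [ 87.42 -14.88   9.67] F [ 1.24 -0.    3.74] yaw -0.00010918875510257386 z [68.74 68.71 68.65 68.61] Fz [3.14 3.85 3.37 4.57]
```

View pics/c6.png

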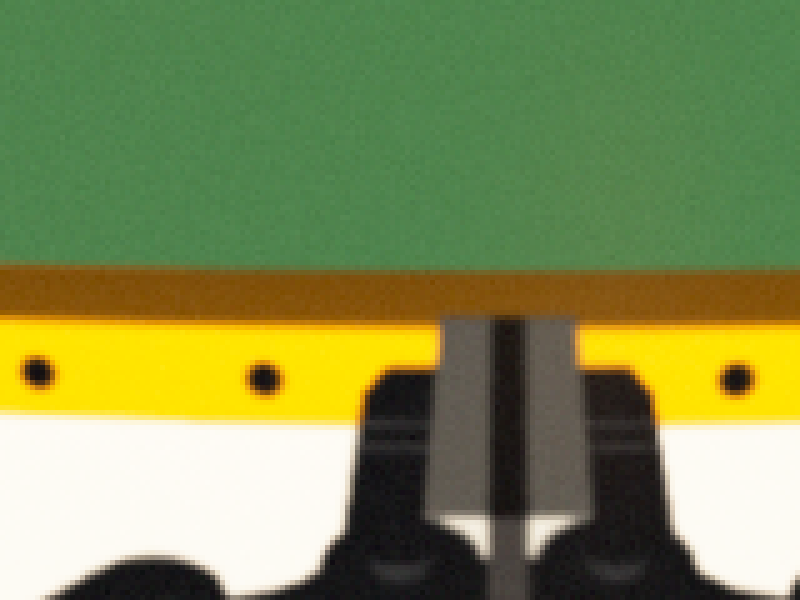

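The tips sit on the rim, slightly inward. I add about 1 mm outward and go on the remaining 71 mm to the red sticker.

>>> {"fn": "drive_tool", "kwargs": {"commands": [[[0, 0.01, -0.15, 0, 0], [0, 0.01, -0.15, 0, 0], [0, 0.01, -0.15, 0, 0], [0, 0.01, -0.15, 0, 0], [0, 0.01, -0.15, 0, 0], [0, 0, -0.15, 0, 0], [0, 0, -0.15, 0, 0], [0, 0, -0.15, 0, 0]]]}}

```text
clock: 14.57
tool_pos: [617.0, 156.5, 68.9]
tcp_rot: [3.141, -0.0, 1.041]
contact_force: [2.3, -2.2, 3.6]
opening: 0.002
grip_force: 1.9
```

>>> {"fn": "drive_tool", "kwargs": {"commands": [[[0, 0, -0.15, 0, 0], [0, 0, -0.15, 0, 0], [0, 0, -0.15, 0, 0], [0, 0, -0.15, 0, 0], [0, 0, -0.15, 0, 0], [0, 0, -0.15, 0, 0], [0, 0, -0.15, 0, 0], [0, 0, -0.15, 0, 0]]]}}

```text
clock: 15.23
tool_pos: [596.2, 168.5, 68.8]
tcp_rot: [-3.142, 0.0, 1.041]
contact_force: [2.8, -1.8, 2.5]
opening: 0.002
grip_force: 1.9
```

```bash
python3 s.py 1
```

```text
15.3833 tray xyz of tip [88.41 32.93  9.73] F [ 1.92 -0.56  3.46] yaw -0.00011976683983827563 z [68.82 68.75 68.71 68.68] Fz [2.51 3.39 3.79 4.17]
```

>>> {"fn": "drive_tool", "kwargs": {"commands": [[[0, 0, -0.15, 0, 0], [0, 0, -0.15, 0, 0], [0, 0, -0.15, 0, 0], [0, 0, -0.15, 0, 0], [0, 0, -0.15, 0, 0], [0, 0, -0.15, 0, 0], [0, 0, -0.15, 0, 0], [0, 0, -0.09, 0, 0]]]}}

```text
clock: 16.1
tool_pos: [576.2, 180.1, 68.8]
tcp_rot: [-3.141, 0.0, 1.042]
contact_force: [2.8, -1.7, 3.7]
opening: -0.0
grip_force: 1.9
```

```bash
python3 s.py 1;python3 - <<'E'
from cell import *
import cv2
q=snapshot("wrist")
cv2.imwrite("pics/c7.png",cv2.resize(q["pixels"][200:320,180:340,::-1],(800,600),interpolation=3))
E
```

```text
16.25 tray xyz of tip [88.4  55.65  9.75] F [ 1.61 -0.37  3.71] yaw -2.866744056517767e-05 z [68.8  68.77 68.73 68.7 ] Fz [3.74 3.72 3.85 3.54]
```

View pics/c7.png

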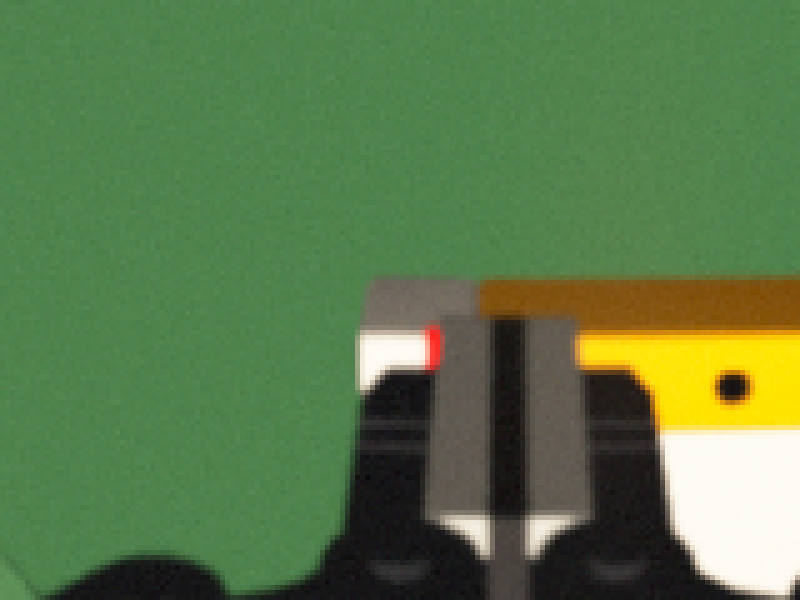

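The tips are on the red sticker: the seam is at column 508, and the sticker centre comes to about 500 from the dot at 733 and the red edge at 428. I lift straight up.

>>> {"fn": "drive_tool", "kwargs": {"commands": [[[0, 0, 0, -0.15, 0], [0, 0, 0, -0.3, 0], [0, 0, 0, -0.6, 0], [0, 0, 0, -0.8, 0], [0, 0, 0, -1, 0], [0, 0, 0, -1, 0], [0, 0, 0, -1, 0], [0, 0, 0, -0.5, 0]]]}}

```text
clock: 17.02
tool_pos: [577.1, 180.0, 178.7]
tcp_rot: [3.14, -0.001, 1.041]
contact_force: [-0.1, 0.6, 0.5]
opening: -0.001
grip_force: 0.0
```

>>> {"fn": "drive_tool", "kwargs": {"commands": [[[0, 0, 0, 0, 0], [0, 0, 0, 0, 0], [0, 0, 0, 0, 0], [0, 0, 0, 0, 0], [0, 0, 0, 0, 0], [0, 0, 0, 0, 0], [0, 0, 0, 0, 0], [0, 0, 0, 0, 0]]]}}

```text
clock: 17.68
tool_pos: [576.6, 179.9, 175.4]
tcp_rot: [-3.141, 0.0, 1.041]
contact_force: [0.5, 0.0, -0.0]
opening: -0.001
grip_force: 0.0
```

```bash
python3 - <<'E'
from cell import *
s=read_state();print(s["clock"],s["tool_pos"],s["contact_force"]);print(sign_off())
E
```

```text
17.6833 [576.60759746 179.89719621 175.37794829] [ 0.48639284  0.02085677 -0.01792   ]
the job is handed in; nothing more can be done
None
```

I traced the gilt rim from green round the corner to red in one unbroken touch (readings about 3–4 N, dip about 3–4 mm), lifted straight off, and handed the job in at 17.7 s; no verdict was returned.

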